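# Seat the blender jar and hold its spring-return dial on the third click

### The job

Take the lidded steel blender jar off the cork trivet, lower it (do not drop it) upright and fully home into the round seat on the cordless blender base, and let go of it. Only then turn the base's dial clockwise past the first two clicks to the third; it springs back if let go, so keep it on the third click and finish while still holding it there, with the jar still seated. Leave everything else on the trolley where it stands.

Things in the scene. Friction and masses are not known exactly. Their poses are not given: they have to be found in the camera images.
- jar_mid (a point): centre, half-way up, of the loose lidded blender jar: round, upright, 162 mm tall, 0.3 to 0.65 kg, standing on the cork trivet at the start. z is its axis, up. The part to grip is its smooth steel wall, 62 mm in diameter, from 41 mm below to 61 mm above this point; above that a black lid (61 mm wide, to 71 mm) and its cap (28 mm wide, to 81 mm)
- jar_foot (a point): centre of the underside of the same jar's foot, 81 mm below jar_mid. The black foot is 54 mm in diameter and 16 mm tall; above it a black ribbed collar 72 mm in diameter reaches to 40 mm above the underside
- seat (a point): the jar's seat on the fixed blender base: centre of the seat's flat floor, 90 mm above the trolley top on a round motor drum 132 mm wide at its foot. A black collar rings the floor, 65 mm inside and 81 to 87 mm outside diameter, rim 14 mm above the floor. The jar's foot goes inside it until jar_foot lies at this point. z up; -x points to the dial, whose axis is 135 mm away
- dial_grip (a point): middle of the dial's bar, on the dial's axis, about 84 mm above the trolley top. The bar is 50 mm long (x), 13 mm thick (y), 30 mm tall (z, 15 mm either way), on a round skirt 56 mm wide just below it, on a sloped panel. z is the dial's axis, out of the panel, leaning 0.20 rad from vertical away from the seat; +x is the end with the white line. The point turns with the dial
- dial (a joint): angle of the dial, rad: 0 at off, where a spring returns it from anywhere; grows clockwise seen from above (about -z of dial_grip). Clicks at 0.42, 0.84 and 1.26 (the third), hard stop at 1.36. At off the bar's +x is 0.63 rad anticlockwise from the way to the seat. Turning takes 0.03 N m at first, up to 0.11 before the third click, where it pulls back with about 0.09 N m
- trivet: round cork trivet, 170 mm in diameter, 12 mm thick, loose, under the jar at the start; origin at the centre of its underside
- tray: square bamboo tray, 190 mm wide, 22 mm high, fixed, with two wine glasses on it; origin at the centre of its underside. Trivet and tray lie one on each side of the blender, either way round
- glass1: clear plastic picnic wine glass, 144 mm tall, 72 mm wide, on the tray; origin at the centre of its foot, z up
- glass2: the other clear plastic picnic wine glass, same size, on the tray; origin at the centre of its foot, z up
- bottle: green glass swing-top bottle, 272 mm tall, 76 mm in diameter, at the back; origin at the centre of its underside, z up
- corkscrew: steel wing corkscrew with wooden T-handle, levers raised, lying flat, 197 mm long (its x), 75 mm wide, 24 mm high; origin on the trolley top under its middle
- spoon: steel bar spoon lying flat beside the blender base, about 280 mm long (its x), 27 mm wide, 7 mm high; origin on the trolley top under its middle
- shaker: steel cocktail shaker with stepped top, 200 mm tall, 86 mm in diameter, standing behind the trivet or tray; origin at the centre of its underside, z up
Things that resemble listed ones, but are neither listed nor needed, are in the scene too. What is shaped like the part that bears jar_mid but purple or red is not meant.

How it is judged (in metres and radians):
On the way, in this order (a step that is already met when the one before it is completed fails the run):
1. the jar stands fully home and upright in the seat, released, with the dial still at off (z of jar_foot in the frame of seat below 0.003 m and horizontal distance between jar_foot and seat below 0.006 m and angle between jar_mid's own z axis and vertical below 0.05 rad and contact force between each of the arm, the fingers and jar below 0.1 N and value of joint dial below 0.2 rad), for 0.2 s.
2. the dial is on the third click, held there by the robot (value of joint dial above 1.12 rad and contact force between any of the fingers, the arm and dial above 0.3 N), for 0.5 s.
At the end, for the whole second after the job is handed in: The robot is holding the dial at rest on the third click (joint above 1.12 rad, the robot pressing on it with more than 0.3 N), while the released jar stands fully home in the seat: its foot within 3 mm of the seat floor in height and 6 mm sideways, tilted less than 0.05 rad, untouched by the robot (all of step 2 and velocity of joint dial below 0.3 rad/s and contact force between jar and dial below 0.05 N and z of jar_foot in the frame of seat below 0.003 m and horizontal distance between jar_foot and seat below 0.006 m and angle between jar_mid's own z axis and vertical below 0.05 rad and contact force between each of the arm, the fingers and jar below 0.1 N); the arm keeps its last pose, push and grip.
It fails at once if the dial is turned past its first click while the jar is not fully home in the seat (value of joint dial above 0.5 rad and (z of jar_foot in the frame of seat above 0.006 m or horizontal distance between jar_foot and seat above 0.01 m)).
It fails at once if the jar is dropped into the seat (falls free more than about 10 mm above its floor) (contact force between jar and anything else below 0.01 N and z of jar_foot in the frame of seat above 0.01 m and horizontal distance between jar_foot and seat below 0.06 m).
It fails at once if the jar is tipped over (angle between jar_mid's own z axis and vertical above 0.8 rad).
It fails at once if a wine glass is moved or tipped (distance of any of glass1, glass2 from where it was at the start of the episode above 0.03 m or angle between any of glass1, glass2's own z axis and vertical above 0.4 rad).
It fails at once if the bottle, shaker, corkscrew or spoon is moved over 30 mm or tipped, or the trivet pushed over 60 mm (distance of any of bottle, shaker, corkscrew, spoon from where it was at the start of the episode above 0.03 m or angle between any of bottle, shaker's own z axis and vertical above 0.4 rad or distance of trivet from where it was at the start of the episode above 0.06 m).
It also fails if it takes over 64 s, if anything falls off the work surface, if the arm or the gripper's body presses on something with over 40 N, if the wrist force passes 120 N, or if a joint passes its speed limit or range.

### The arm

A 6-joint arm with a two-finger parallel gripper is mounted at the origin on the work surface. World frame = base frame: x ahead of the robot, y to its left, z up, the work surface at z = 0. Lengths are in mm, angles in rad, forces in N, time in s.
With the tool pointing down it reaches from about 350 to 875 mm from the base axis. Payload 4.2 kg.
Tool frame: the origin (TCP) lies between the finger pads; the fingertips stand 17 mm ahead of it and the grasp point (between the pads) lies 2 mm behind it (nose_length is the distance from the TCP to the fingertips, in mm); z points along the fingers, y is the direction in which the jaws open and shut (so a half turn about z gives the same grasp; the last joint's range is limited). The gripper opens to 85 mm and grips with 20 to 120 N. Pads are 22 mm wide; open, the fingers measure 114 mm over their backs; the gripper's body (76 mm by 85 mm) begins 54 mm behind the grasp point. The pads swing forward as they close: fully open they stand 13 mm farther back than shut.
Start: joints at [-0.851, 0.385, 0.008, 0, -1.194, -0.259], TCP at [277.927, -559.782, 248.312] pointing down, gripper open.
Joint ranges: [-3.14, 3.14], [-1.21, 2.06], [-1.07, 1.41], [-3.16, 2.05], [-2.99, -0.16], [-3.1, 3.1]. Speed limits (rad/s): [2.79, 2.79, 3.14, 3.14, 3.14, 3.14].

### API

Orientations are given as a unit quaternion [x, y, z, w].
In Python, from bench import * gives the robot as it stands.
- The arm moves only by the tool jog_arm, never from a script. Its argument "increments" is a list of rows, each a list of 4 numbers: the shift along the tool's x, y, z in m, then the turn about the tool's z in degrees. A call has 1 to 10 rows; each row is the pose to reach, as a shift and turn from the pose measured when the call began, along the tool's axes at that moment; what a row does not reach only later rows make up. A row lasts 1/8 s, in which the tool goes at most 62.5 mm and 10.7 degrees, less where a joint would pass 70% of its speed; a pose out of reach is approached as far as the arm can. A call with a gripper value outside its range is refused whole. "hand" is the gripper's target within -1 to 1 (fully open at 1, half-way at 0, shut at -1), set as the call begins (left out, the last holds). The fingers move at their own pace and stop on an object; the grip force is fixed at half the most. Time passes only in rows, so rows that repeat a pose let the fingers close. It gives the time, the measured TCP pose, the force and the opening at its end, in the units of the state.
- read_state(): the state, without advancing time (a new reading comes with each control period).
- get_image(name): name is "side" or "top" or "wrist"; returns the picture (420x560x3 uint8, red, green, blue); there is no depth.
- calibration(name): a dict with "fx", "fy", "cx", "cy" (pixels), "position" and "rotation" of the camera in the world; the wrist camera has in their place "hand_eye" (4x4, takes a point from camera to tool coordinates, whose origin is the TCP and whose axes are the flange's). Camera axes: x right, y up, looking along -z (the intrinsics and any distortion apply to the point x, -y, -z); pixel columns grow to the right and rows downward; lengths in mm; the calibration is good to about 2 mm. A picture is of the moment at which its call begins: read the wrist's pose just before it. calibration takes no time and is no camera call.
- job_done(): hands the job in, once; it reports no verdict.
The state is a dict: "clock": time; "joints": joint angles; "joint_vel": joint speeds; "joint_efforts": joint torques, N m; "position": TCP position; "ee_rot": TCP orientation; "contact_force": force on the tool from outside, world axes, zero at the start; "wrist_torque": the same for the moment, N m; "gripper_width": finger opening in mm.
Only numpy, scipy, OpenCV 4.12 (cv2) and the standard library are available. Lean on these libraries where they do the work, as an engineer would, in place of code of your own. Each camera call takes 0.05 s, during which the arm holds its last target.

## Working session

There is one attempt and no reset: what is moved stays moved. The work goes in short steps, Python scripts to look and compute and a tool call to move; the robot and the scene stay as the last step left them, time stands still between calls to the robot, and variables do not carry over. Pictures are saved under pics/ and viewed, and the job is handed in when it is done.

Besides the shell and the picture viewer there is one more tool, called after ">>>" as name(argument=value, ...) on one line, values as JSON. jog_arm: Moves the arm, as the interface text tells. Its arguments: {"type":"object","properties":{"increments":{"type":"array"},"hand":{"type":"number"}},"required":["increments"]}

```bash
ls; mkdir -p pics; python3 - <<'E'
from bench import *
import cv2
print(read_state())
for n in ["side","top","wrist"]:
    im=get_image(n); cv2.imwrite(f"pics/{n}0.png",im[:,:,::-1]); print(n,calibration(n))
E
```

```text
pics
{'clock': 0.0, 'joints': array([-8.51378942e-01,  3.85562994e-01,  6.64964309e-03, -4.88952756e-04,
       -1.19400453e+00, -2.58612540e-01]), 'joint_vel': array([-0.00023694, -0.00138077, -0.00159949,  0.00129726,  0.0004011 ,
       -0.00031686]), 'joint_efforts': array([-9.87786893e-05, -3.92291987e+01,  1.88403761e+01,  4.18612272e+00,
       -4.57141141e-03, -3.25740928e-06]), 'position': array([ 277.70487595, -559.31566534,  247.22846954]), 'ee_rot': array([-2.28281385e-01,  9.73594593e-01,  1.04319096e-03, -2.97707496e-04]), 'contact_force': array([ 0.40822565, -0.7935988 ,  0.24905891]), 'wrist_torque': array([ 0.02871311,  0.03767   , -0.01264732]), 'gripper_width': 85.22049310542614}
side {'fx': 527.6903000459471, 'fy': 527.6903000459471, 'cx': 278.7849067777992, 'cy': 207.41240784532883, 'position': array([ -390.36860936, -1389.13949021,   969.95313173]), 'rotation': array([ 0.48639686, -0.14882532, -0.27143122,  0.81706439])}
top {'fx': 502.583730681381, 'fy': 502.583730681381, 'cx': 272.21888191183206, 'cy': 211.8192556209792, 'position': array([ 290.0469757 ,  -69.56899009, 1429.59928475]), 'rotation': array([ 0.07363592, -0.06795328, -0.66645167,  0.73878432])}
wrist {'fx': 348.5729682004251, 'fy': 348.5729682004251, 'cx': 278.9749081361321, 'cy': 207.14886190981824, 'hand_eye': array([[-5.41346208e-04,  9.60057726e-01,  2.79801484e-01,
         7.09216453e+01],
       [ 9.99999762e-01,  4.00214176e-04,  5.61531576e-04,
        -3.98505734e-01],
       [ 4.27122207e-04,  2.79801721e-01, -9.60057714e-01,
        -1.25910377e+02],
       [ 0.00000000e+00,  0.00000000e+00,  0.00000000e+00,
         1.00000000e+00]])}
```

View pics/side0.png

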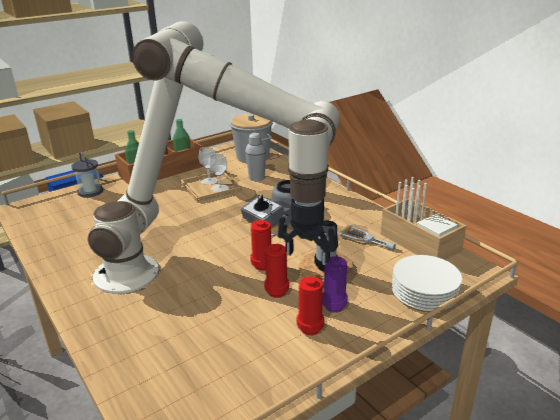

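View pics/top0.png

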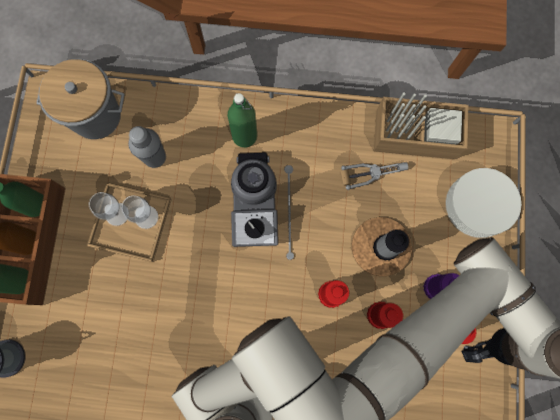

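View pics/wrist0.png

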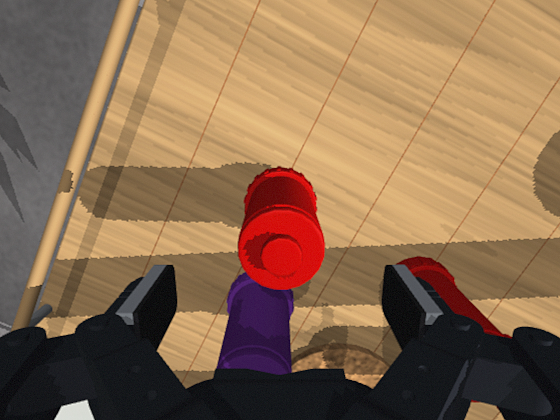

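The top view shows the jar (lid near 398,240) on the trivet (382,244), the seat at (254,181), the dial at (255,228), and the tray with glasses on the left. Next I'll zoom in on each.

```bash
cat > h.py <<'E'
from bench import *
import cv2, numpy as np
from scipy.spatial.transform import Rotation as R
def cam(n,st=None):
    c=calibration(n)
    if n=="wrist":
        T=np.eye(4);T[:3,:3]=R.from_quat(st["ee_rot"]).as_matrix();T[:3,3]=st["position"]
        T=T@c["hand_eye"];return c,T[:3,:3],T[:3,3]
    return c,R.from_quat(c["rotation"]).as_matrix(),np.array(c["position"])
def ray(n,uv,z,st=None):
    c,Rm,p=cam(n,st)
    d=Rm@np.array([(uv[0]-c["cx"])/c["fx"],-(uv[1]-c["cy"])/c["fy"],-1])
    return p+d*(z-p[2])/d[2]
def proj(n,X,st=None):
    c,Rm,p=cam(n,st)
    q=(np.atleast_2d(X)-p)@Rm
    return np.c_[c["cx"]+c["fx"]*q[:,0]/-q[:,2], c["cy"]-c["fy"]*q[:,1]/-q[:,2]]
def circ(c,r,n=72):
    a=np.linspace(0,2*np.pi,n);return np.c_[c[0]+r*np.cos(a),c[1]+r*np.sin(a),0*a+c[2]]
def draw(im,n,X,col,s,off,st=None):
    P=(proj(n,X,st)-off+0.5)*s
    cv2.polylines(im,[np.round(P*8).astype(int)],False,col,1,cv2.LINE_AA,3)
E
python3 - <<'E'
from h import *
im=cv2.imread("pics/top0.png")
print([ray("top",p,z).round(1) for p,z in [((398,240),165),((382,244),12),((254,181),95),((255,228),90)]])
a=cv2.resize(im[140:260,220:300],None,fx=6,fy=5*1.2,interpolation=cv2.INTER_CUBIC);
b=cv2.resize(im[195:295,330:430],None,fx=6,fy=6,interpolation=cv2.INTER_CUBIC)
cv2.imwrite("pics/za.png",a[:, :]if a.shape[0]<=600 else cv2.resize(a,(400,600)));cv2.imwrite("pics/zb.png",b)
E
```

```text
[array([ 506.5, -371.3,  165. ]), array([ 516.5, -363.2,   12. ]), array([641.2,  13.8,  95. ]), array([512.3,  -2.9,  90. ])]
```

View pics/za.png

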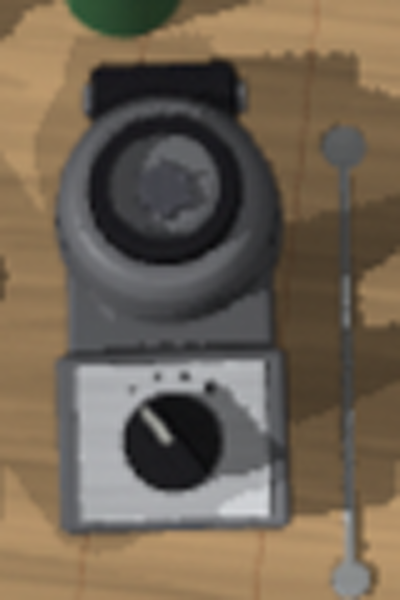

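View pics/zb.png

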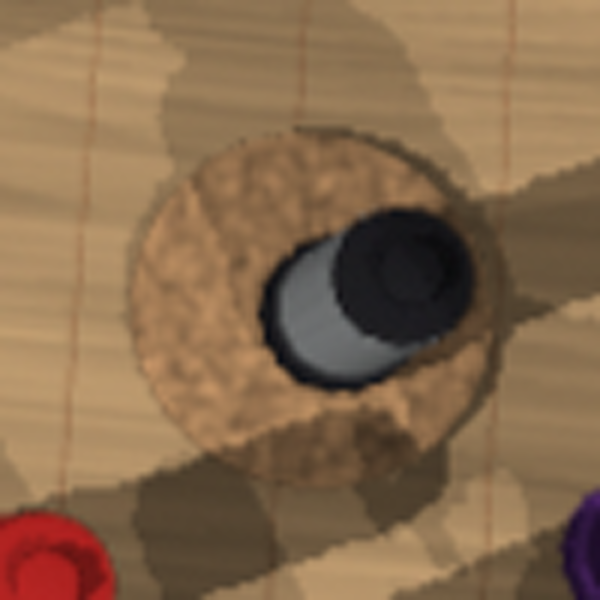

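```bash
cat > ov.py <<'E'
from h import *
import sys
jar=np.array(eval(sys.argv[1]));seat=np.array(eval(sys.argv[2]));yaw=eval(sys.argv[3])
def scene(n,im,s,off,st=None):
    D=lambda X,c:draw(im,n,np.array(X),c,s,off,st)
    D(circ([*jar,12+152],30.5),(0,255,255));D(circ([*jar,174],14),(0,255,255));D(circ([*jar,12+40],36),(0,255,0));D(circ([*jar,12],27),(255,0,255))
    D(circ([*seat,104],32.5),(0,255,255));D(circ([*seat,104],40.5),(0,255,0));D(circ([*seat,90],32.5),(255,255,0));D(circ([*seat,0],66),(255,0,255))
    x=np.array([np.cos(yaw),np.sin(yaw),0]);y=np.array([-x[1],x[0],0])
    d=np.array([*seat,84])-135*x; d[2]=84
    a=np.cos(.2)*np.array([0,0,1])-np.sin(.2)*x
    u=np.cos(.2)*x+np.sin(.2)*np.array([0,0,1])
    t=np.linspace(0,2*np.pi,60)[:,None]
    D(d-15*a+28*(np.cos(t)*u+np.sin(t)*y),(0,255,0))
    w=np.cos(.63)*u+np.sin(.63)*y; v=np.cross(a,w)
    D([d+15*a+sx*25*w+sy*6.5*v for sx,sy in[(1,1),(1,-1),(-1,-1),(-1,1),(1,1)]],(0,0,255))
    D([d+15*a,d+15*a+25*w],(255,0,0))
    return d
def crop(n,f,r0,r1,c0,c1,s,out,st=None):
    im=cv2.imread(f)[r0:r1,c0:c1];im=cv2.resize(im,None,fx=s,fy=s,interpolation=cv2.INTER_CUBIC)
    d=scene(n,im,s,np.array([c0,r0]),st);cv2.imwrite(out,im);return d
if __name__=="__main__":
    k=sys.argv[4]
    crop("top","pics/top0.png",140,260,210,310,5,f"pics/oa{k}.png")
    crop("top","pics/top0.png",195,295,340,440,5,f"pics/ob{k}.png")
    print(crop("side","pics/side0.png",165,285,230,370,5,f"pics/oc{k}.png"))
    import cv2
    A=cv2.imread(f"pics/oa{k}.png");B=cv2.imread(f"pics/ob{k}.png")
    B=cv2.copyMakeBorder(B[:,:300] if 0 else cv2.resize(B,(300,300)),0,300,0,0,cv2.BORDER_CONSTANT)
    cv2.imwrite(f"pics/oab{k}.png",np.hstack([A,B]))
E
python3 - <<'E'
from h import *
print([ray("top",p,z).round(1) for p,z in [((397,240.6),164),((398.7,239.6),174),((220+165/5-.0,140+188/5),104)]])
E
python3 ov.py "[505,-371]" "[644,14]" "np.arctan2(17,131)" 1
```

```text
[array([ 504.9, -369.1,  164. ]), array([ 506.2, -370.9,  174. ]), array([648.,  17., 104.])]
[510.12257563  -3.37340622  84.        ]
```

View pics/oab1.png

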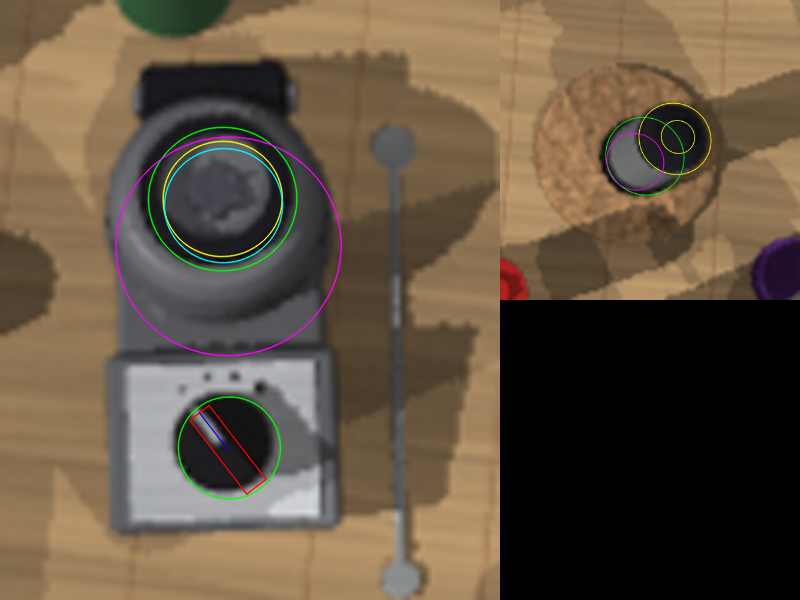

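View pics/oc1.png

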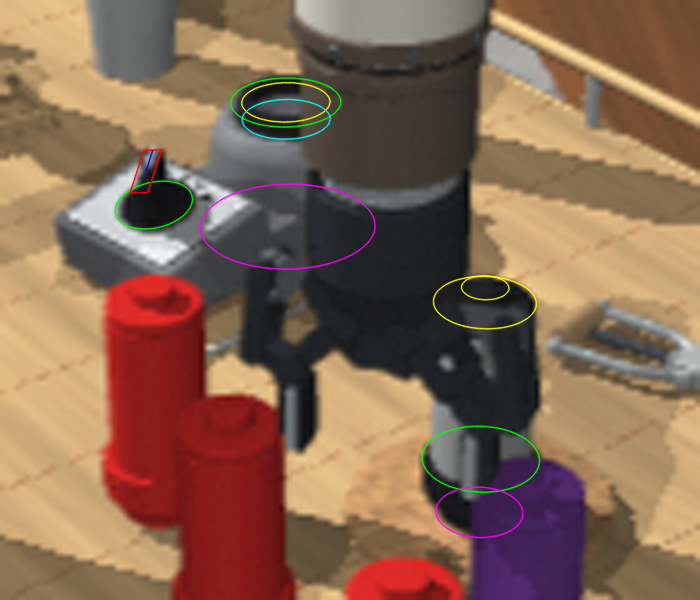

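>>> jog_arm(increments=[[-0.04,0.01,-0.04,0],[-0.1,0.023,-0.06,0],[-0.155,0.036,-0.085,0],[-0.21,0.05,-0.085,0],[-0.26,0.062,-0.085,0],[-0.287,0.068,-0.085,0],[-0.287,0.068,-0.085,0],[-0.287,0.068,-0.085,0]], hand=1)

```text
clock: 1.15
position: [504.3, -371.2, 332.2]
ee_rot: [-0.228, 0.974, 0.001, -0.001]
contact_force: [-0.4, 1.0, -1.0]
gripper_width: 85.6
```

```bash
cat > w.py <<'E'
from h import *
import sys,pickle
k=sys.argv[1]
st=read_state();im=get_image("wrist");cv2.imwrite(f"pics/w{k}.png",im[:,:,::-1]);pickle.dump(st,open(f"w{k}.pkl","wb"))
im=get_image("top");cv2.imwrite(f"pics/t{k}.png",im[:,:,::-1])
print(st["clock"],st["position"],st["ee_rot"],st["joints"].round(3),st["gripper_width"],st["contact_force"])
E
python3 w.py 1
```

```text
1.15 [ 504.26039633 -371.2384773   332.23832851] [-2.28256805e-01  9.73600234e-01  1.01429715e-03 -6.21462240e-04] [-3.770e-01  3.460e-01  1.580e-01 -1.000e-03 -1.385e+00 -7.330e-01] 85.60429104699365 [-0.3927608   1.04039361 -1.00603429]
```

View pics/w1.png

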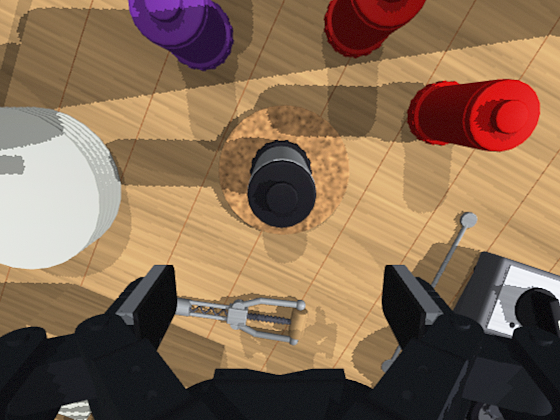

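View pics/t1.png

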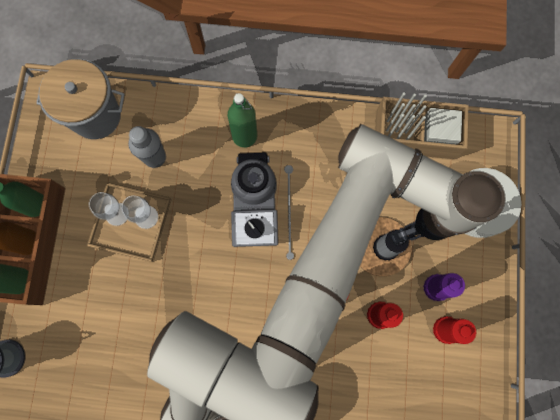

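```bash
python3 - <<'E'
from h import *
import pickle
st=pickle.load(open("w1.pkl","rb"))
im=cv2.imread("pics/w1.png")
for c,z in [((282,197.5),174),((282,193.5),164)]: print(ray("wrist",c,z,st).round(1))
for k,jar in enumerate([[505,-371],ray("wrist",(282,197.5),174,st)[:2]]):
    o=cv2.resize(im[90:250,200:360],None,fx=4,fy=3.7*4/3.7)[:600]; off=np.array([200,90])
    for z,r,c in [(164,30.5,(0,255,255)),(174,14,(0,255,255)),(52,36,(0,255,0)),(12,27,(255,0,255))]:
        draw(o,"wrist",circ([*jar,z],r),c,4,off,st)
    cv2.imwrite(f"pics/jw{k}.png",o)
cv2.imwrite("pics/jw.png",cv2.resize(np.hstack([cv2.imread("pics/jw0.png"),cv2.imread("pics/jw1.png")]),None,fx=.62,fy=.62))
E
```

```text
[ 506.2 -367.7  174. ]
[ 505.3 -368.   164. ]
```

View pics/jw.png

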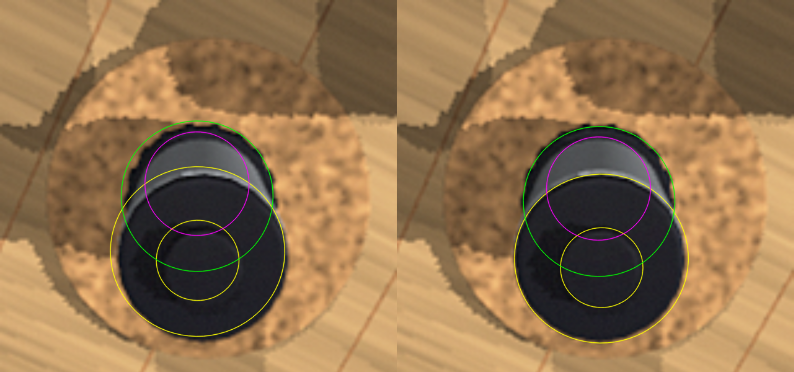

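>>> jog_arm(increments=[[-0.0026,0.002,0.06,0],[-0.0026,0.002,0.11,0],[-0.0026,0.002,0.15,0],[-0.0026,0.002,0.18,0],[-0.0026,0.002,0.195,0],[-0.0026,0.002,0.198,0],[-0.0026,0.002,0.198,0]])

```text
clock: 2.12
position: [505.6, -369.1, 135.7]
ee_rot: [-0.228, 0.974, 0.0, 0.0]
contact_force: [-0.4, -0.5, -0.4]
gripper_width: 85.3
```

```bash
python3 w.py 2
```

```text
2.125 [ 505.57627896 -369.12444921  135.74411412] [-2.27608058e-01  9.73752752e-01  8.33540143e-05  3.77339969e-04] [-0.373  0.482 -0.137 -0.001 -0.951 -0.738] 85.30315370941861 [-0.4322777  -0.46173613 -0.38762485]
```

View pics/w2.png

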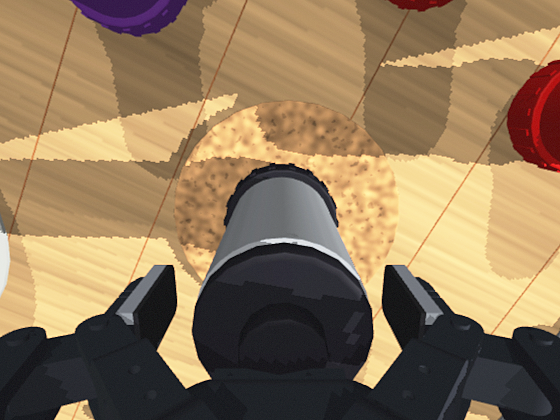

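The jar sits centred between the pads (lid centre near 283, finger midpoint near 280). Closing now.

>>> jog_arm(increments=[[0,0,0,0],[0,0,0,0],[0,0,0,0],[0,0,0,0],[0,0,0,0],[0,0,0,0]], hand=-1)

```text
clock: 2.98
position: [506.4, -369.1, 137.7]
ee_rot: [-0.228, 0.974, -0.001, 0.001]
contact_force: [-1.0, 1.8, 6.3]
gripper_width: 60.6
```

```bash
python3 w.py 3
```

```text
2.975 [ 506.37678088 -369.08883244  137.68376281] [-2.28041850e-01  9.73649862e-01 -8.34113771e-04  1.47129876e-03] [-0.372  0.479 -0.136 -0.    -0.952 -0.738] 60.55714828215092 [-1.02318911  1.8381615   6.30446717]
```

View pics/w3.png

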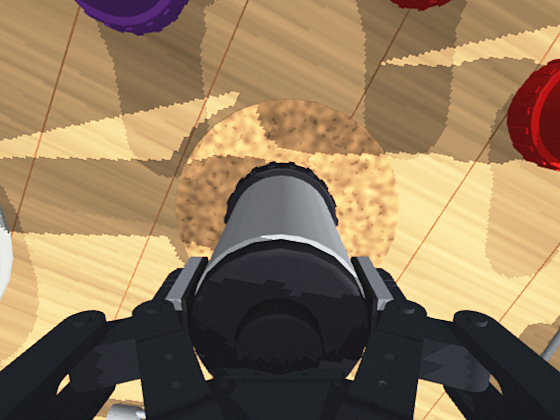

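>>> jog_arm(increments=[[0,0,-0.01,0],[0,0,-0.03,0],[0,0,-0.07,0],[0,0,-0.12,0],[-0.02,0.008,-0.15,0],[-0.06,0.023,-0.16,0],[-0.11,0.042,-0.16,0],[-0.16,0.061,-0.16,0],[-0.21,0.08,-0.16,0],[-0.25,0.095,-0.16,0]])

```text
clock: 4.32
position: [688.2, -170.6, 295.9]
ee_rot: [-0.228, 0.974, 0.0, -0.0]
contact_force: [0.2, -0.6, -5.3]
gripper_width: 60.4
```

```bash
python3 w.py 4
```

```text
4.325 [ 688.20156975 -170.61093167  295.89216725] [-2.28351658e-01  9.73578648e-01  3.20521231e-04 -1.84247002e-04] [-1.600e-02  5.110e-01  3.280e-01 -1.000e-03 -1.388e+00 -1.094e+00] 60.39675755753404 [ 0.22888264 -0.62819968 -5.27066423]
```

View pics/w4.png

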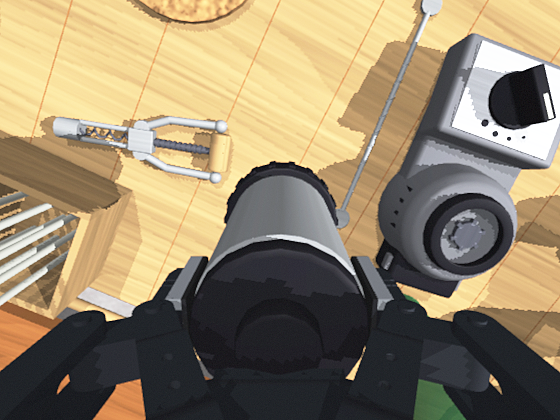

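```bash
cat > sw.py <<'E'
import sys
from ov import *
import pickle
st=pickle.load(open("w4.pkl","rb"))
print(crop("wrist","pics/w4.png",20,310,370,560,2,"pics/x.png",st))
print(crop("wrist","pics/w4.png",170,300,410,535,6.1 if 0 else 4.6,f"pics/sw{sys.argv[4]}.png",st))
print(crop("wrist","pics/w4.png",25,155,435,560,4.6,f"pics/dw{sys.argv[4]}.png",st))
print(ray("wrist",(469,235),104,st),ray("wrist",(467,234),90,st))
a=cv2.imread(f"pics/sw{sys.argv[4]}.png");b=cv2.imread(f"pics/dw{sys.argv[4]}.png")
cv2.imwrite(f"pics/sd{sys.argv[4]}.png",cv2.resize(np.hstack([a,b]),None,fx=.69,fy=.69))
E
python3 sw.py "[505.8,-368.3]" "[649,20]" "np.arctan2(20,137)" 1
```

```text
[5.15415950e+02 4.98678801e-01 8.40000000e+01]
[5.15415950e+02 4.98678801e-01 8.40000000e+01]
[5.15415950e+02 4.98678801e-01 8.40000000e+01]
[651.0125512   16.70781385 104.        ] [652.16725351  23.92086061  90.        ]
```

View pics/sd1.png

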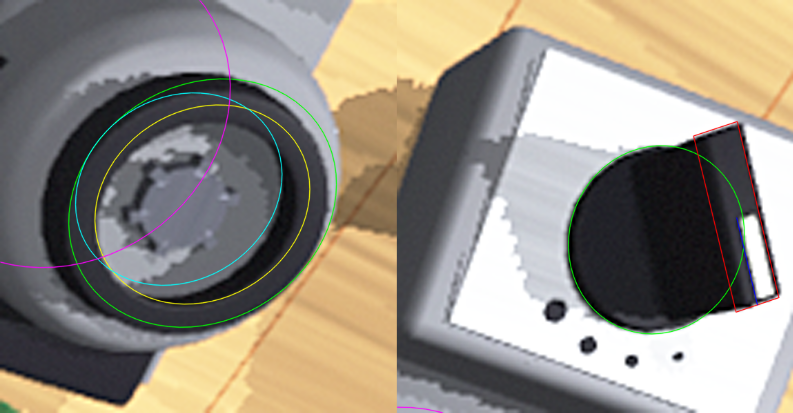

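```bash
python3 - <<'E'
import cv2,numpy as np
im=cv2.imread("pics/w4.png")[180:290,415:525]
a=cv2.resize(im,None,fx=5.4,fy=5.4,interpolation=cv2.INTER_CUBIC)
a=(np.clip(a/255.,0,.6)/.6)**.5*255
cv2.imwrite("pics/sz.png",a)
E
```

```text
[ WARN:0@0.039] global loadsave.cpp:1063 imwrite_ Unsupported depth image for selected encoder is fallbacked to CV_8U.
```

View pics/sz.png

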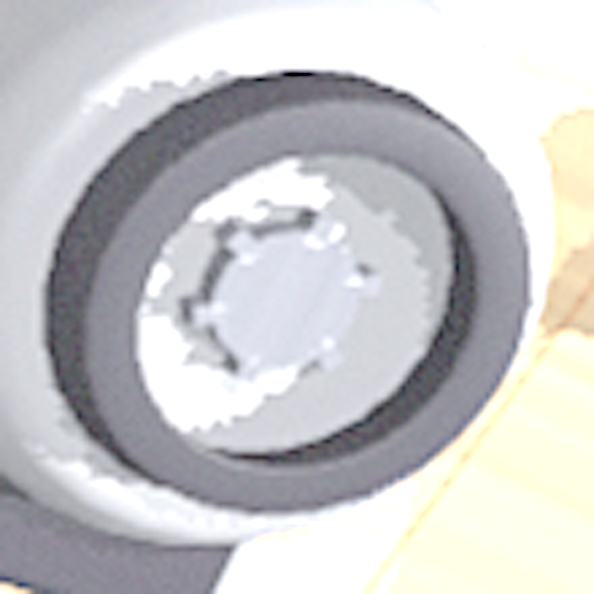

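```bash
python3 - <<'E'
from h import *
import pickle
from scipy.optimize import least_squares
st=pickle.load(open("w4.pkl","rb"))
o=np.array([88,530,97,512])/5.4-.5; i=np.array([137,477,152,463])/5.4-.5
off=np.array([415,415,180,180])
def ext(c,r,z):
    P=proj("wrist",circ([*c,z],r,360),st);return np.array([P[:,0].min(),P[:,0].max(),P[:,1].min(),P[:,1].max()])
f=lambda q:np.r_[ext(q[:2],40.5,q[2])-o-off,ext(q[:2],32.5,q[2])-i-off]
for g in (lambda q:f([*q,104]), f):
    r=least_squares(g,[649,20,104][:2 if g is not f else 3]);print(r.x,r.fun.round(1))
E
```

```text
[652.03280054  20.19392008] [-1.3  1.  -0.3  0.7 -2.1  2.4 -2.4  2.5]
[652.98682444  29.6379108   90.35177804] [ 0.4 -0.7  1.1 -1.  -0.7  1.  -1.2  1.1]
```

```bash
cat > jr.py <<'E'
from h import *
import pickle,sys
k=sys.argv[1];dx,dy,dz=[float(v) for v in sys.argv[2:5]]
st=pickle.load(open(f"w{k}.pkl","rb"));im=cv2.imread(f"pics/w{k}.png")
j=st["position"]+[dx,dy,dz]  # jar_foot
print("foot",j)
o=cv2.resize(im[140:400,160:400],None,fx=2.3,fy=2.3);off=np.array([160,140])
for z,r,c in [(152,30.5,(0,255,255)),(162,14,(0,255,255)),(142,31,(0,128,255)),(40,36,(0,255,0)),(16,36,(0,255,0)),(0,27,(255,0,255))]:
    draw(o,"wrist",circ([j[0],j[1],j[2]+z],r),c,2.3,off,st)
cv2.imwrite(f"pics/jr{k}_{len(sys.argv)}.png",o)
E
python3 jr.py 4 0 0 -125.7
```

```text
foot [ 688.20156975 -170.61093167  170.19216725]
```

View pics/jr4_5.png

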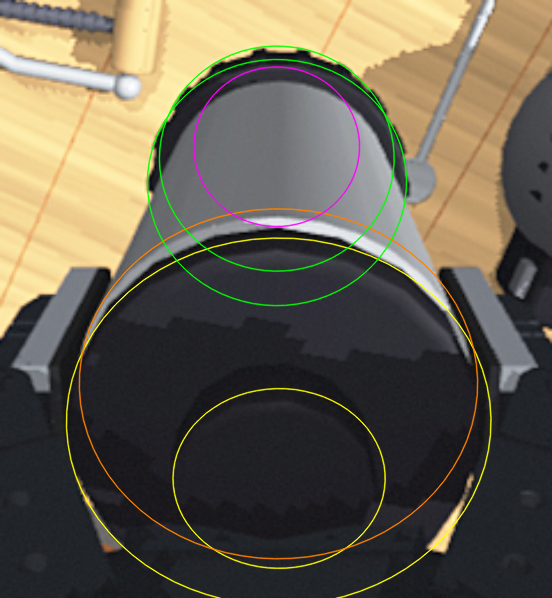

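>>> jog_arm(increments=[[-0.01,0.035,0,0],[-0.025,0.09,0,0],[-0.04,0.14,0,0],[-0.048,0.175,0,0],[-0.0516,0.1877,0,0],[-0.0516,0.1877,0.02,0],[-0.0516,0.1877,0.04,0],[-0.0516,0.1877,0.045,0],[-0.0516,0.1877,0.045,0]])

```text
clock: 5.55
position: [651.8, 21.9, 249.5]
ee_rot: [-0.23, 0.973, 0.001, -0.0]
contact_force: [-0.3, -0.4, -4.2]
gripper_width: 60.1
```

```bash
python3 w.py 5; python3 jr.py 5 0 0 -125.7; python3 - <<'E'
from h import *
im=get_image("side");cv2.imwrite("pics/s5.png",cv2.resize(im[120:260,200:380,::-1],None,fx=4,fy=4,interpolation=cv2.INTER_CUBIC))
t=cv2.imread("pics/t5.png")[100:260,170:330];cv2.imwrite("pics/t5z.png",cv2.resize(t,None,fx=3.5,fy=3.5))
E
```

```text
5.55 [651.83370308  21.8634669  249.53673847] [-2.29829476e-01  9.73230680e-01  5.97378164e-04 -3.14606261e-04] [ 2.810e-01  4.310e-01  8.400e-02 -1.000e-03 -1.224e+00 -1.387e+00] 60.13945543106039 [-0.34168616 -0.43194111 -4.15839863]
foot [651.83370308  21.8634669  123.83673847]
```

View pics/w5.png

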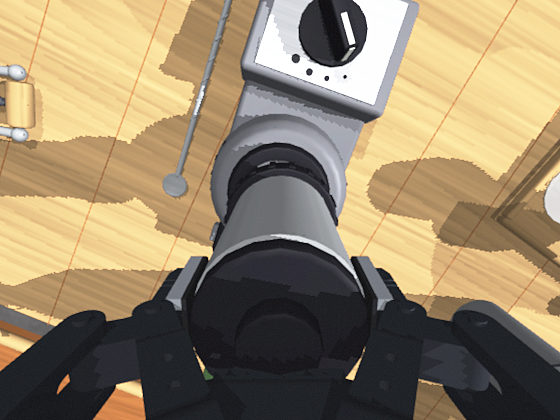

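View pics/s5.png

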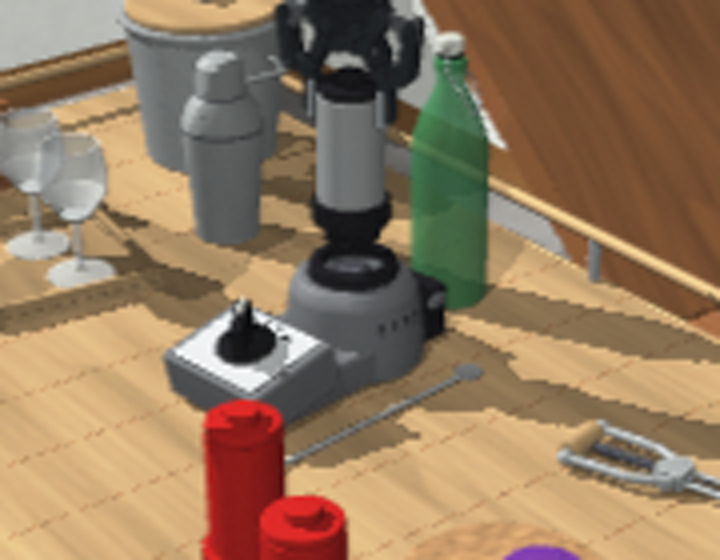

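View pics/t5z.png

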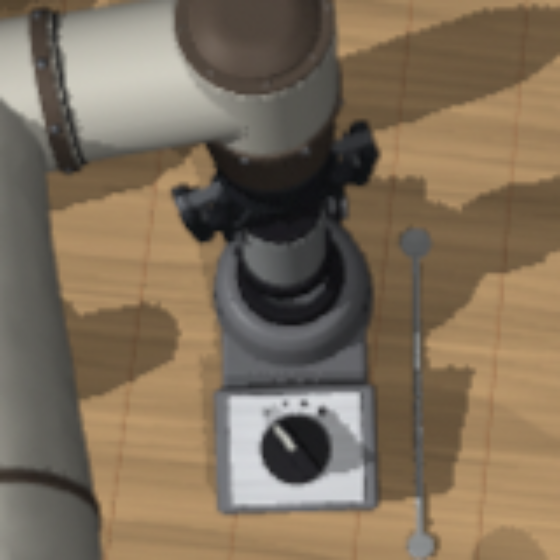

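```bash
python3 - <<'E'
from h import *
im=get_image("side");cv2.imwrite("pics/side5.png",im[:,:,::-1])
st=read_state();j=st["position"]-[0,0,125.7];s=[651,20.5]
outs=[]
for n,f,r0,r1,c0,c1 in [("side","side5",140,220,260,340),("top","t5",140,220,212,292)]:
    raw=cv2.imread(f"pics/{f}.png")[r0:r1,c0:c1];k=5
    o=cv2.resize(raw,None,fx=k,fy=k,interpolation=cv2.INTER_CUBIC);o=(255*(o/255.)**.6).astype(np.uint8);off=np.array([c0,r0])
    outs.append(o.copy())
    draw(o,n,circ([*s,104],40.5),(0,255,0),k,off);draw(o,n,circ([*s,104],32.5),(0,255,255),k,off)
    draw(o,n,circ(j,27),(255,0,255),k,off);draw(o,n,circ(j+[0,0,16],36),(255,255,0),k,off)
    outs.append(o)
cv2.imwrite("pics/st5.png",np.vstack([np.hstack(outs[:2]),np.hstack(outs[2:])])[:, :] if 0 else cv2.resize(np.vstack([np.hstack(outs[:2]),np.hstack(outs[2:])]),(600,600)))
E
```

```text
(no output)
```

View pics/st5.png

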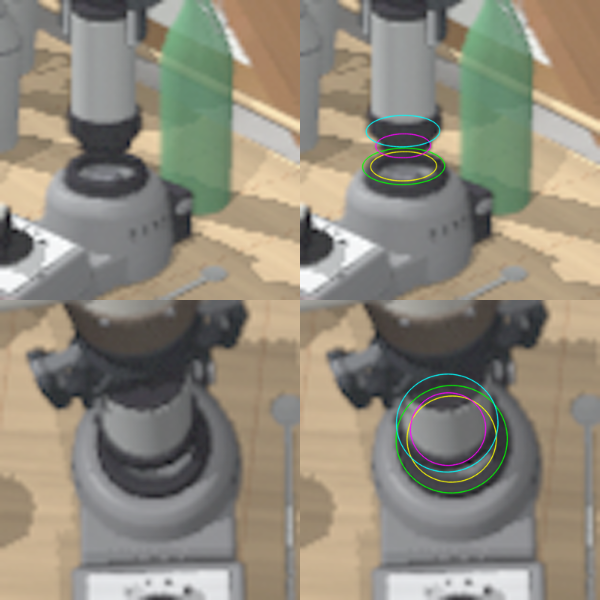

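>>> jog_arm(increments=[[0.001,-0.0005,0.004,0],[0.001,-0.0005,0.009,0],[0.001,-0.0005,0.014,0],[0.001,-0.0005,0.019,0],[0.001,-0.0005,0.023,0],[0.001,-0.0005,0.026,0],[0.001,-0.0005,0.026,0],[0.001,-0.0005,0.026,0]])

```text
clock: 6.75
position: [651.8, 21.6, 225.1]
ee_rot: [-0.23, 0.973, 0.001, 0.001]
contact_force: [-0.0, 0.1, -4.4]
gripper_width: 60.5
```

```bash
python3 w.py 6;  python3 - <<'E'
from h import *
im=get_image("side");cv2.imwrite("pics/side6.png",im[:,:,::-1]);cv2.imwrite("pics/s6.png",cv2.resize(im[140:220,260:340,::-1],None,fx=6,fy=6,interpolation=cv2.INTER_CUBIC))
E
```

```text
6.75 [651.82701369  21.57680285 225.12863296] [-2.30125160e-01  9.73159910e-01  6.25105625e-04  1.34520836e-03] [ 2.800e-01  4.450e-01  4.500e-02 -1.000e-03 -1.168e+00 -1.386e+00] 60.54462505513675 [-4.20460334e-03  5.17172632e-02 -4.44813676e+00]
```

View pics/s6.png

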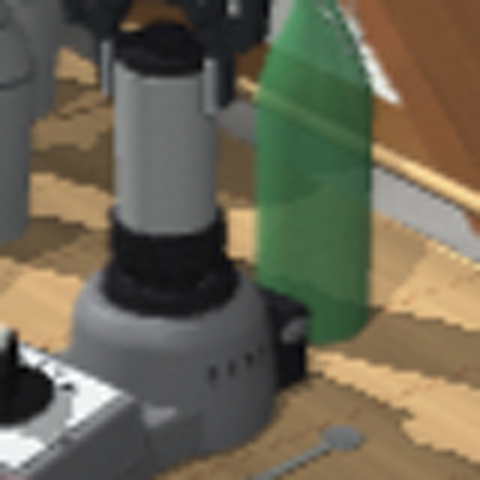

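>>> jog_arm(increments=[[0,0,0.002,0],[0,0,0.004,0],[0,0,0.006,0],[0,0,0.007,0],[0,0,0.008,0],[0,0,0.008,0]])

```text
clock: 7.65
position: [651.7, 21.6, 217.1]
ee_rot: [-0.23, 0.973, 0.001, 0.001]
contact_force: [-0.5, 0.3, -5.3]
gripper_width: 60.9
```

>>> jog_arm(increments=[[0,0,0.001,0],[0,0,0.002,0],[0,0,0.002,0],[0,0,0.002,0]])

```text
clock: 8.15
position: [652.0, 21.7, 215.8]
ee_rot: [-0.23, 0.973, 0.001, 0.002]
contact_force: [-1.9, 1.4, -1.5]
gripper_width: 60.3
```

>>> jog_arm(increments=[[0,0,0.001,0],[0,0,0.0015,0],[0,0,0.0015,0],[0,0,0.0015,0]])

```text
clock: 8.65
position: [652.3, 21.9, 215.8]
ee_rot: [-0.23, 0.973, 0.0, 0.003]
contact_force: [-2.9, 3.1, 6.3]
gripper_width: 60.8
```

Contact came at TCP z 215.8, which puts the foot at about 90 mm, the seat floor height. Releasing the jar.

>>> jog_arm(increments=[[0,0,0,0],[0,0,0,0],[0,0,0,0],[0,0,0,0],[0,0,0,0],[0,0,0,0]], hand=1)

```text
clock: 9.4
position: [652.3, 21.8, 215.7]
ee_rot: [-0.23, 0.973, 0.0, 0.003]
contact_force: [-0.3, -0.1, 0.3]
gripper_width: 85.4
```

```bash
python3 w.py 7;  python3 - <<'E'
from h import *
im=get_image("side");cv2.imwrite("pics/side7.png",im[:,:,::-1]);cv2.imwrite("pics/s7.png",cv2.resize(im[130:220,260:340,::-1],None,fx=6,fy=6,interpolation=cv2.INTER_CUBIC))
E
```

```text
9.4 [652.27144754  21.82973503 215.74793348] [-2.30405818e-01  9.73090929e-01  4.54384706e-04  2.64516751e-03] [ 2.810e-01  4.510e-01  3.000e-02 -1.000e-03 -1.144e+00 -1.386e+00] 85.38169351460655 [-0.32493744 -0.08225925  0.33644292]
```

View pics/s7.png

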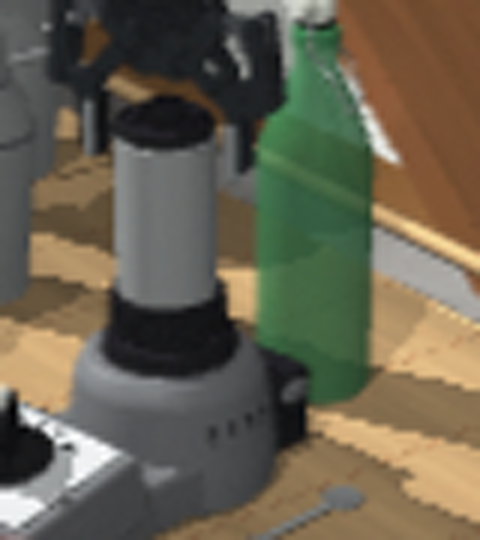

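View pics/w7.png

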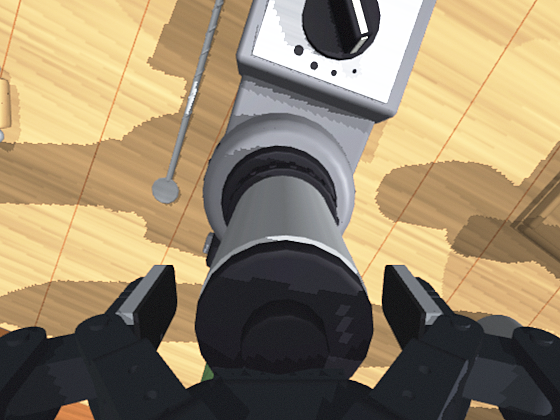

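>>> jog_arm(increments=[[0,0,-0.02,0],[0,0,-0.06,0],[0,0,-0.1,0],[0.01,0.003,-0.115,0],[0.04,0.013,-0.115,-5],[0.08,0.026,-0.1,-10],[0.115,0.037,-0.09,-15],[0.132,0.0423,-0.085,-18],[0.132,0.0423,-0.085,-18],[0.132,0.0423,-0.085,-18]])

```text
clock: 10.8
position: [515.2, 0.4, 300.0]
ee_rot: [-0.38, 0.925, 0.0, 0.003]
contact_force: [0.4, -0.6, 0.1]
gripper_width: 85.2
```

```bash
python3 w.py 8;  python3 - <<'E'
from h import *
im=get_image("side");cv2.imwrite("pics/side8.png",im[:,:,::-1]);cv2.imwrite("pics/s8.png",cv2.resize(im[130:220,240:340,::-1],None,fx=6,fy=6,interpolation=cv2.INTER_CUBIC))
E
```

```text
10.8 [5.15234759e+02 3.88204185e-01 3.00043247e+02] [-3.79506881e-01  9.25184570e-01  4.59530082e-06  2.83528544e-03] [ 0.316  0.159 -0.173 -0.    -1.233 -1.108] 85.22826662976206 [ 0.41717907 -0.60115675  0.05284757]
```

View pics/w8.png

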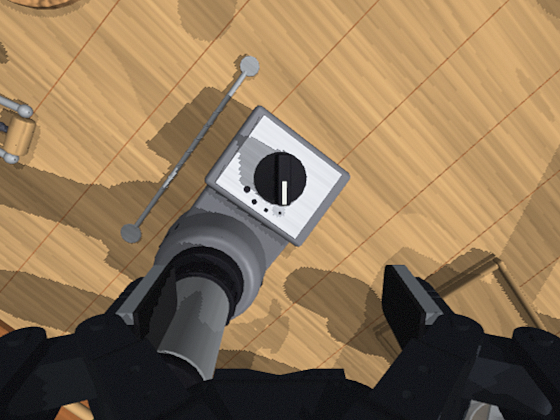

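View pics/s8.png

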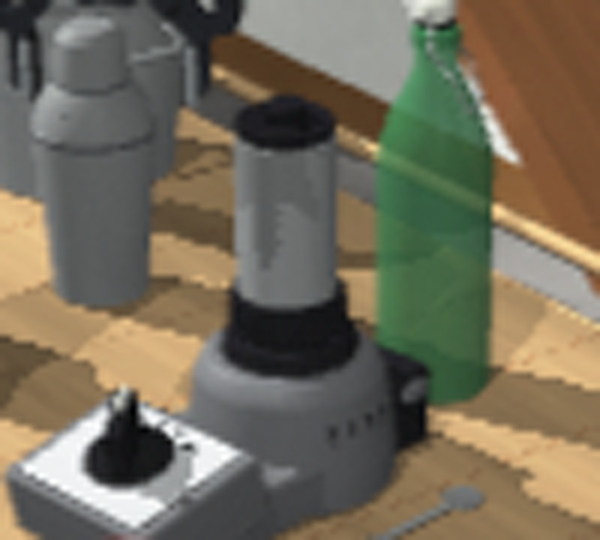

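```bash
cat > d8.py <<'E'
import sys
from ov import *
import pickle
st=pickle.load(open("w8.pkl","rb"))
print(crop("wrist","pics/w8.png",95,255,200,360,4.5,"pics/x.png",st))
a=cv2.imread("pics/x.png")[:,:]
raw=cv2.imread("pics/side8.png")[125:215,255:345]
b=cv2.resize(raw,None,fx=8,fy=8,interpolation=cv2.INTER_CUBIC);off=np.array([255,125])
for z,r,c in [(152,30.5,(0,255,255)),(142,31,(0,128,255)),(40,36,(0,255,0)),(16,36,(255,0,255)),(14,40.5,(255,0,0))]:
    draw(b,"side",circ([651.5,21,90+z],r),c,8,off)
b=cv2.resize(b,(a.shape[0],a.shape[0]))
cv2.imwrite("pics/d8.png",cv2.resize(np.hstack([a,b]),None,fx=.55,fy=.55))
E
python3 d8.py "[506,-368]" "[649.5,20.5]" "np.arctan2(20,136)" 1
```

```text
[515.93651673   0.85831128  84.        ]
```

View pics/d8.png

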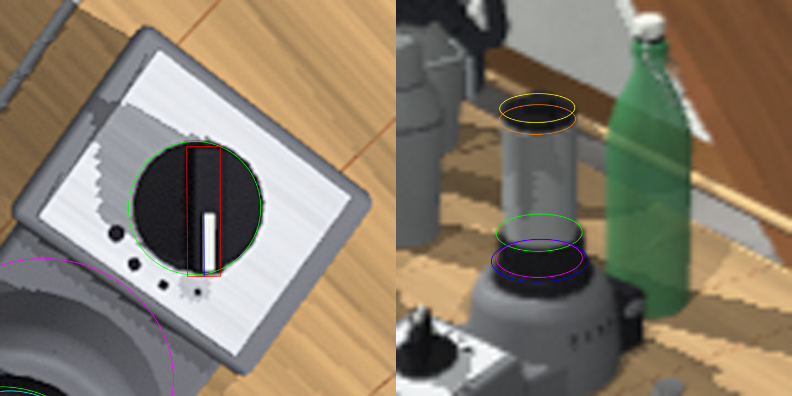

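>>> jog_arm(increments=[[-0.0008,0.001,0.05,0],[-0.0008,0.001,0.1,0],[-0.0008,0.001,0.14,0],[-0.0008,0.001,0.17,0],[-0.0008,0.001,0.185,0],[-0.0008,0.001,0.195,0],[-0.0008,0.001,0.201,0],[-0.0008,0.001,0.201,0]], hand=0)

```text
clock: 11.95
position: [516.7, 2.2, 99.2]
ee_rot: [-0.38, 0.925, -0.0, 0.003]
contact_force: [0.1, -0.7, 0.7]
gripper_width: 42.5
```

```bash
python3 w.py 9
```

```text
11.95 [516.67690798   2.21769497  99.15769128] [-3.79655188e-01  9.25123419e-01 -1.61407061e-05  2.93233469e-03] [ 3.19e-01  3.66e-01 -4.54e-01 -1.00e-03 -7.45e-01 -1.11e+00] 42.49955113804142 [ 0.08210266 -0.73174687  0.68785057]
```

View pics/w9.png

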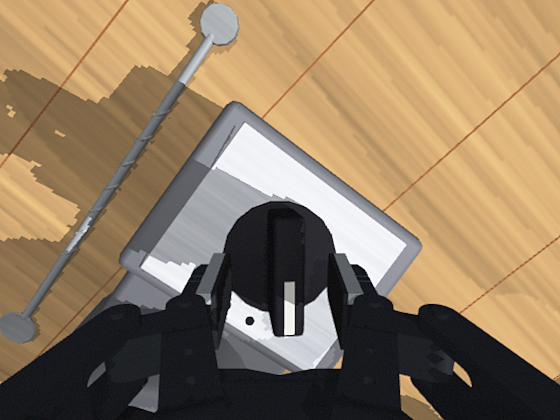

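```bash
python3 - <<'E'
from h import *
import pickle
st=pickle.load(open("w9.pkl","rb"))
Rm=R.from_quat(st["ee_rot"]).as_matrix()
for p in [(290,272),(281,272),(290,285)]:
    X=ray("wrist",p,98.7,st);print(X.round(1),(Rm.T@(X-st["position"])).round(1))
print(Rm.round(3))
im=cv2.imread("pics/w9.png")[190:350,200:360];o=cv2.resize(im,None,fx=3.7,fy=3.7,interpolation=cv2.INTER_CUBIC)
cv2.imwrite("pics/w9z.png",(255*(o/255.)**.5).astype(np.uint8))
E
```

```text
[ 5.087e+02 -1.000e-01  9.870e+01] [7.3 3.9 0.4]
[511.2  -2.7  98.7] [7.3 0.4 0.4]
[512.8   4.   98.7] [1.5 4.  0.4]
[[-0.712 -0.702  0.005]
 [-0.702  0.712  0.002]
 [-0.005 -0.002 -1.   ]]
```

View pics/w9z.png

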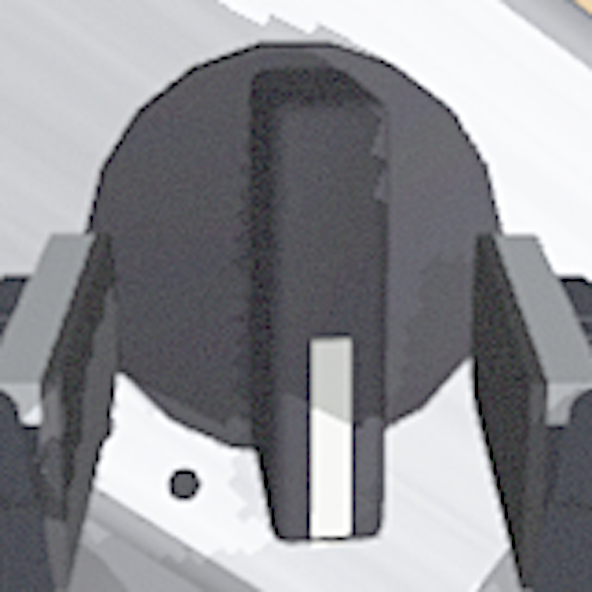

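>>> jog_arm(increments=[[0.0038,0.0027,0.001,0],[0.0038,0.0027,0.001,0],[0.0038,0.0027,0.001,0]], hand=-0.3)

```text
clock: 12.42
position: [512.4, 1.6, 98.8]
ee_rot: [-0.38, 0.925, -0.0, 0.004]
contact_force: [0.3, 0.2, 0.0]
gripper_width: 29.8
```

```bash
python3 w.py 10
```

```text
12.425 [512.36050015   1.5704167   98.81600217] [-3.79757098e-01  9.25078870e-01 -1.21633628e-04  3.68987577e-03] [ 0.32   0.359 -0.466 -0.    -0.738 -1.112] 29.813002761372704 [0.28168648 0.20809841 0.01778829]
```

View pics/w10.png

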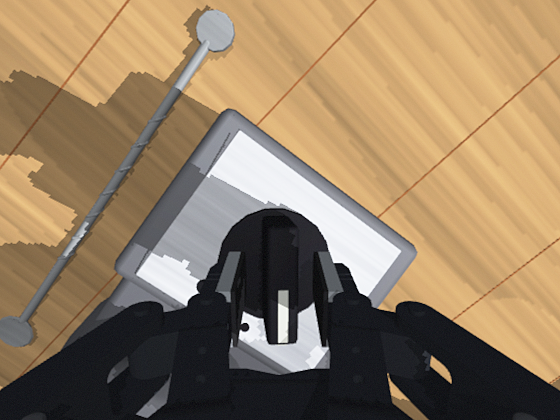

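The bar (top face near column 283) is centred between the pads (midpoint about 280). Closing on it.

>>> jog_arm(increments=[[0,0,0,0],[0,0,0,0],[0,0,0,0],[0,0,0,0]], hand=-1)

```text
clock: 13.02
position: [512.4, 1.6, 98.9]
ee_rot: [-0.38, 0.925, -0.0, 0.004]
contact_force: [-2.4, 2.2, 4.2]
gripper_width: 12.4
```

>>> jog_arm(increments=[[0,0,0,5],[0,0,0,11],[0,0,0,17],[0,0,0,23],[0,0,0,29],[0,0,0,35],[0,0,0,38],[0,0,0,38]])

```text
clock: 14.02
position: [512.2, 2.3, 99.1]
ee_rot: [-0.058, 0.998, 0.002, 0.004]
contact_force: [-4.3, 3.9, 5.3]
gripper_width: 11.3
```

```bash
python3 w.py 11
```

```text
14.025 [512.17074307   2.31656645  99.11714615] [-0.057843    0.9983175   0.00175193  0.00364556] [ 0.321  0.359 -0.465 -0.002 -0.739 -1.774] 11.318949027635416 [-4.25584623  3.87244377  5.34132763]
```

View pics/w11.png

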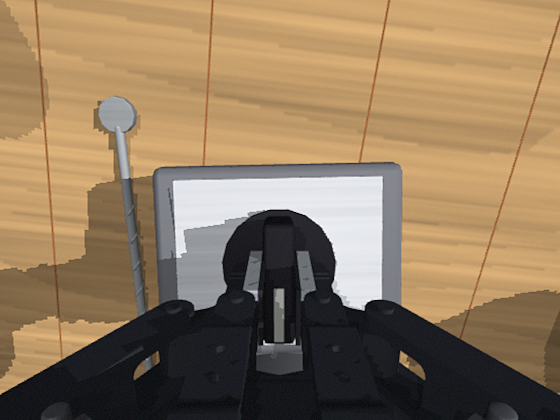

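>>> jog_arm(increments=[[0,0,0,5],[0,0,0,11],[0,0,0,17],[0,0,0,23],[0,0,0,29],[0,0,0,33],[0,0,0,35.5],[0,0,0,35.5],[0,0,0,35.5]])

```text
clock: 15.25
position: [512.2, 3.0, 99.4]
ee_rot: [0.249, 0.969, 0.004, 0.003]
contact_force: [-4.5, 3.2, 4.5]
gripper_width: 11.3
```

```bash
python3 w.py 12;  python3 - <<'E'
from h import *
im=get_image("side");cv2.imwrite("pics/side12.png",im[:,:,::-1]);cv2.imwrite("pics/s12.png",cv2.resize(im[130:230,230:340,::-1],None,fx=6,fy=6,interpolation=cv2.INTER_CUBIC)[:600])
o=cv2.imread("pics/w12.png")[190:380,190:370];o=cv2.resize(o,None,fx=3.1,fy=3.1);cv2.imwrite("pics/w12z.png",(255*(o/255.)**.5).astype(np.uint8))
E
```

```text
15.25 [512.20272573   3.01706062  99.37504767] [0.24865911 0.96857865 0.00370082 0.00321855] [ 0.322  0.358 -0.465 -0.004 -0.739 -2.392] 11.349555695574118 [-4.52358136  3.20946008  4.50124244]
```

View pics/w12z.png

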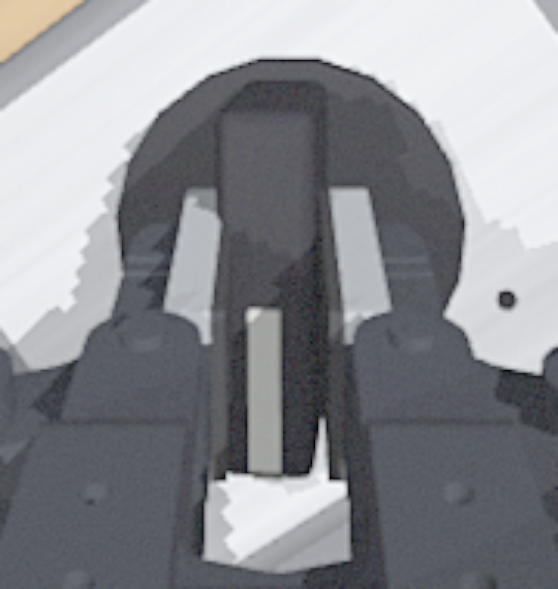

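View pics/s12.png

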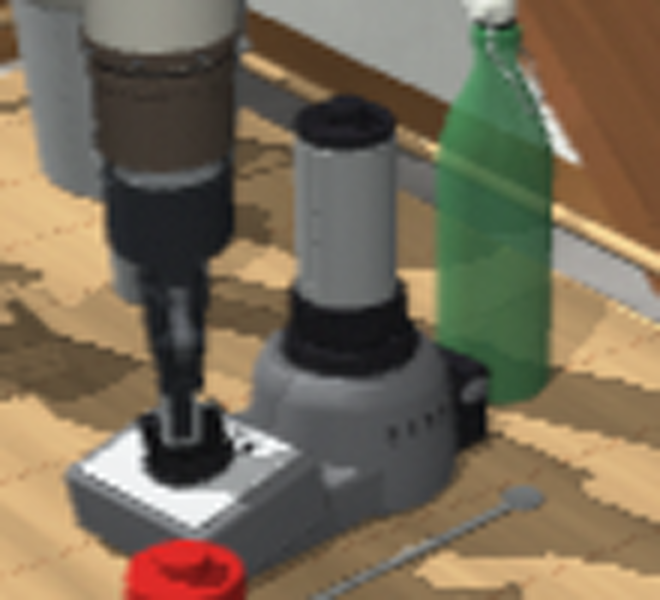

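>>> jog_arm(increments=[[0,0,0,0.5],[0,0,0,0.5],[0,0,0,0.5],[0,0,0,0.5],[0,0,0,0.5],[0,0,0,0.5],[0,0,0,0.5],[0,0,0,0.5]])

```text
clock: 16.4
position: [512.2, 3.0, 99.4]
ee_rot: [0.253, 0.967, 0.004, 0.003]
contact_force: [-3.4, 1.0, 3.2]
gripper_width: 11.8
```

```bash
python3 - <<'E'
from bench import *
s=read_state();print(s["clock"],s["position"],s["ee_rot"],s["joint_vel"].round(3),s["contact_force"],s["wrist_torque"],s["gripper_width"])
print(job_done())
E
```

```text
16.4 [512.20354186   3.04332864  99.39005787] [0.25287399 0.96748659 0.00375667 0.00321396] [-0.002  0.001  0.     0.     0.003  0.001] [-3.36895803  1.01898417  3.16488779] [1.82094002 0.63928843 0.40435591] 11.826678991627903
the job is handed in; nothing more can be done
None
```

The jar is seated and released, the dial is held on its third click, and I handed the job in at 16.4 s. `job_done()` gives no verdict, so success is not confirmed.

- **Jar:** I lowered it into the seat until it touched down at tool height 215.8 mm. That puts the foot at about 90 mm, the height of the seat floor, though the foot height is inferred, not measured directly. After I opened the gripper the force fell to near zero, and the side view showed the jar upright in the collar.
- **Dial:** I gripped the bar and turned it clockwise about 74° (1.29 rad). The wrist picture at 73.4° showed the bar still in line with the jaws. I then held it there for about a second, with the arm at rest, the grip at 11.8 mm and a small force of about 5 N. The dial angle comes from how far the tool turned, as the joint itself can't be read.
- **Disagreements:** My estimates of the seat position from the different cameras varied by about 3 mm. The bar also sat about 3 mm from my first dial estimate, so I re-centred the gripper before closing on it.
- **Other objects:** The pictures showed nothing else moved, but I did not measure those objects again.

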